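Check the filter photometer with a reference plate held in its port

ROBOT

A 6-joint arm with a two-finger parallel gripper is mounted at the origin on a cart in front of the work surface, level with it; the furniture and walls round the work are solid. World frame = base frame: x ahead of the robot, y to its left, z up, the work surface at z = 0. Lengths are in m, angles in rad, forces in N, time in s.
With the tool pointing down it reaches from about 0.4 to 0.825 m from the base axis. Payload 7 kg.
Tool frame: the origin (TCP) lies between the finger pads; the fingertips stand 14 mm ahead of it and the grasp point (between the pads) lies 5 mm behind it; z points along the fingers, y is the line along which they close (so a half turn about z gives the same grasp; the last joint's range is limited). The gripper opens to 88 mm and grips with 3 to 60 N. Pads are 19 mm wide; open, the fingers measure 130 mm over their backs; the gripper's body (78 mm by 193 mm) begins 47 mm behind the grasp point.
Start: joints at [1.636, 0.359, 0.012, 0, -1.224, -0.288], TCP at [0.149, 0.658, 0.241] pointing down, gripper open.
Joint ranges: [-3.07, 3.07], [-1.43, 2.12], [-1.02, 1.25], [-3.03, 1.67], [-3.05, -0], [-3.03, 3.03]. Speed limits (rad/s): [2.39, 2.39, 3.01, 3.14, 3.14, 3.14].

INTERFACE

Orientations are given as a rotation vector (axis times angle).
In Python, from cell import bot, fingers, readout, optics, nets gives the robot as it stands. The module is installed in compiled form; this text tells all that it offers. Calls block until the motion is done:
- bot.reach(position, orientation): joint-space move of the TCP to a pose.
- bot.move_linear(position, v=0.15, attitude=None, until_force=None): straight line of the TCP; attitude=None keeps the orientation; v is the mean speed in m/s. With until_force (N) it stops when the force on the tool has changed by that much, and returns True; else False.
- bot.set_joints(angles): joint-space move.
- fingers.release() and fingers.gripper_close(f_grip=None): open the fingers fully, or close them until they stop; f_grip is the grip in N (None keeps the last).
- bot.hold(seconds).
- bot.inverse_kinematics(position, orientation): joint angles nearest the present ones, or None.
- readout.state(): the state.
- optics.get_image(name): name is "scene" or "top" or "wrist"; returns a dict with "color" (480x640x3 uint8, blue, green, red), "z_map" (480x640 float32, m along the optical axis (not along the pixel's ray), 0 where there is no reading), "K" (3x3 intrinsics, pixels), "pose" (4x4, takes a point from camera to world coordinates). Camera axes: x right, y up, looking along -z (the intrinsics and any distortion apply to the point x, -y, -z); pixel columns grow to the right and rows downward; lengths in m; the calibration is good to about 2 mm. A picture is of the moment at which its call begins.
A pose or a line that the arm cannot do raises bot.Unreachable and nothing moves.
- bot.sign_off(): hands the job in; it is judged then, once.
Trained networks look in the newest picture that a camera, given by its name, has taken for a name from the list of things; names that differ only in an ending like _2 or _b are one class to them, and where a whole thing is asked for, a point or a joint stands for the part that bears it (a point fixed in the world has none). Each returns a list of dicts, best first, with "score" (0 to 1); they miss things now and then, are a little off and sometimes report something else, mostly with a low value. They report only what shows in the picture. A call takes as long as a camera call.
- nets.find_in(query, camera): "xyz" ([x, y, z] in m, in the coordinates of the camera as it stood for that picture, good to about 4 mm: the middle of the surface that is visible of it).
The state is a dict: "time_s": time; "joint_positions": joint angles; "joint_vel": joint speeds; "tau": joint torques, N m; "eef_pos": TCP position; "tcp_rot": TCP orientation; "ft_force": force on the tool from outside, world axes, zero at the start; "ft_torque": the same for the moment, N m; "width": finger opening in m; "gripper_force": force on a finger pad.
Only numpy, scipy, OpenCV 4.12 (cv2) and the standard library are available. Lean on these libraries where they do the work, as an engineer would, in place of code of your own. Each camera call takes 0.05 s, during which the arm holds its last target. There are 200 camera calls.

TASK

The photometer is due its check reading. Slide the dust shutter on its top fully back from the port, take the reference plate with the round window out of the stand, lower its blade through the port slot and press it down until its shoulders sit on the port rim. A spring cradle inside pushes the plate up again as soon as it is let go, so finish while still holding the plate fully down, and leave the other two plates, the bottle, the tape roll and the timer where they are.

Things in the scene. Friction and masses are not known exactly. Their poses are not given: they have to be found in the camera images.
- photometer: white bench-top photometer, 126 (x) x 104 (y) x 90 mm high, fixed; origin on the worktop straight below the middle of the port; its front panel faces its own -x, 52 mm before the origin. A spring cradle in the port is met 16 mm before an inserted plate is home and pushes it up again, with about 2 N there and about 5 N with the plate home
- port (a point): middle of the port slot, level with its rim, 90 mm above the worktop. The slot is 8 mm (x) by 32 mm (y), 2 mm more than a plate's blade both ways, with a 2 mm chamfer; axes as the photometer's, z up. Guide rails of the shutter run along x at y = +-27.5 mm, 4 mm wide, 6 mm high, with a stop bar across at x = 70 mm
- shutter (a joint): dust shutter, a flat aluminium slide of 30 x 49 x 3 mm on top of the photometer that covers the port; it slides level to the photometer's +x (to the back). 0 = port covered, 0.042 = fully open; it stays where it is left (friction about 1 N)
- shutter_ridge (a point): centre of the finger ridge on the shutter: 10 mm thick (x), 36 mm long (y), 11 mm high, its top 14 mm above the port rim; moves with the shutter, and is 9 mm behind the middle of the port when the shutter is closed
- stand: grey slotted stand, 58 (x) x 168 (y) x 30 mm high, fixed to the worktop, origin at the centre of its underside; three slots of 8 x 32 mm, 22 mm deep, 52 mm apart along its y, the middle one over the origin, hold the three plates upright, their blades' width along the stand's y, in any order
- round_plate_mid (a point): plate with the ROUND dark window: aluminium blade 6 mm thick (x), 30 mm wide (y), 62 mm from lower edge to shoulders; above it a grey grip head 10 (x) x 44 (y) x 40 mm high whose underside forms the shoulders; 70 g. This point is the plate's centre, 51 mm above the lower edge, 11 mm below the shoulders, 31 mm below the head's middle; z up. In the stand the lower edge is 8 mm above the worktop
- square_plate_mid (a point): a plate of the same size and make with a SQUARE window; same point
- blank_plate_mid (a point): a plate of the same size and make with NO window; same point
- amber_bottle: brown glass bottle, 58 mm across, 115 high, origin at the centre of its foot
- tape_roll: pink roll of labelling tape lying flat, 52 mm across, 22 high, origin at the centre of its underside
- bench_timer: white bench timer, 47 x 68 x 66 mm, origin at the centre of its underside
- spectrophotometer: black and white spectrophotometer with a raised display, fixed furniture, 206 mm wide (y), 354 mm high, reaching from 154 mm before (-x) to 155 mm behind its origin at the centre of its underside; an obstacle between the arm's start and the work

How it is judged:
By the outcome, as a careful person would: the job done as asked, in the order asked, and still so for the second after the job is handed in, while the arm keeps its last pose, push and grip.
It also fails if it takes over 61 s, if anything falls off the work surface, if the arm or the gripper's body presses on something with over 40 N, if the wrist force passes 120 N, or if a joint passes its speed limit or range.

## Working session

There is one attempt and no reset: what is moved stays moved. The work goes in short steps, each a Python script; the robot and the scene stay as the last script left them, time stands still between calls to the robot, and variables do not carry over. Pictures are saved under pics/ and viewed, at most 10 in all, crops included, and the job is handed in when it is done.

```bash
mkdir -p pics; cat > h.py <<'E'
import numpy as np, cv2
from scipy.spatial.transform import Rotation as R
from cell import bot, fingers, readout, optics, nets
def world(p,im): return (im["pose"]@np.r_[p,1])[:3]
def cloud(im):
    z=im["z_map"];K=im["K"];v,u=np.mgrid[:480,:640]
    c=np.stack([(u-K[0,2])/K[0,0]*z,-(v-K[1,2])/K[1,1]*z,-z],-1)
    w=c@im["pose"][:3,:3].T+im["pose"][:3,3]; w[z==0]=np.nan; return w
def pix(p,im):
    c=np.linalg.inv(im["pose"])@np.r_[p,1];K=im["K"]
    return np.array([K[0,2]+K[0,0]*c[0]/-c[2],K[1,2]+K[1,1]*-c[1]/-c[2]])
E
python3 - <<'E'
from h import *
s=readout.state();print(s["time_s"],s["eef_pos"],s["tcp_rot"])
np.set_printoptions(precision=3,suppress=True)
ims={}
for c in ["scene","top"]:
    im=optics.get_image(c);ims[c]=im
    print(c,im["K"].tolist(),im["pose"][:3,3],[k for k in im])
    np.savez(f"{c}.npz",**im)
    for n in ["photometer","shutter_ridge","stand","round_plate_mid","square_plate_mid","blank_plate_mid","amber_bottle","tape_roll","bench_timer","spectrophotometer"]:
        for d in nets.find_in(n,c)[:3]:
            w=world(d["xyz"],im);print(n,round(d["score"],2),w,pix(w,im).round())
cv2.imwrite("pics/s.png",ims["scene"]["color"]);cv2.imwrite("pics/t.png",ims["top"]["color"])
E
```

```text
0.0 [0.14906483 0.65783545 0.23961793] [ 3.12038114e+00 -3.49311244e-01 -7.45501143e-05]
scene [[515.3830560261778, 0.0, 324.387994403397], [0.0, 515.3830560261778, 237.7991251696504], [0.0, 0.0, 1.0]] [0.06  1.069 0.544] ['color', 'z_map', 'K', 'pose']
photometer 0.65 [0.522 0.161 0.068] [335. 259.]
shutter_ridge 0.6 [0.532 0.132 0.089] [337. 244.]
stand 0.9 [0.474 0.434 0.035] [290. 342.]
round_plate_mid 0.55 [0.49  0.396 0.083] [292. 306.]
square_plate_mid 0.67 [0.5   0.35  0.085] [300. 292.]
amber_bottle 0.62 [0.73  0.156 0.059] [257. 246.]
tape_roll 0.89 [0.734 0.232 0.018] [239. 275.]
bench_timer 0.98 [0.708 0.344 0.038] [216. 291.]
top [[530.736773003559, 0.0, 312.8125130807885], [0.0, 530.736773003559, 238.32073165173202], [0.0, 0.0, 1.0]] [0.439 0.163 1.395] ['color', 'z_map', 'K', 'pose']
photometer 0.78 [0.545 0.132 0.089] [318. 250.]
shutter_ridge 0.6 [0.536 0.124 0.091] [321. 253.]
shutter_ridge 0.41 [0.542 0.128 0.089] [319. 251.]
stand 0.7 [0.492 0.385 0.03 ] [219. 274.]
round_plate_mid 0.69 [0.532 0.132 0.094] [318. 255.]
round_plate_mid 0.5 [0.491 0.39  0.109] [211. 273.]
square_plate_mid 0.65 [0.535 0.127 0.094] [320. 253.]
square_plate_mid 0.57 [0.506 0.342 0.109] [232. 266.]
blank_plate_mid 0.51 [0.477 0.438 0.112] [191. 279.]
amber_bottle 0.85 [0.732 0.142 0.084] [312. 176.]
bench_timer 0.67 [0.722 0.329 0.047] [240. 184.]
```

View pics/s.png

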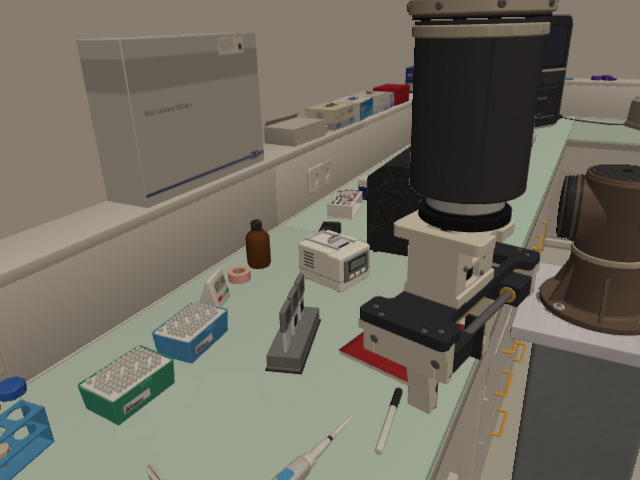

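View pics/t.png

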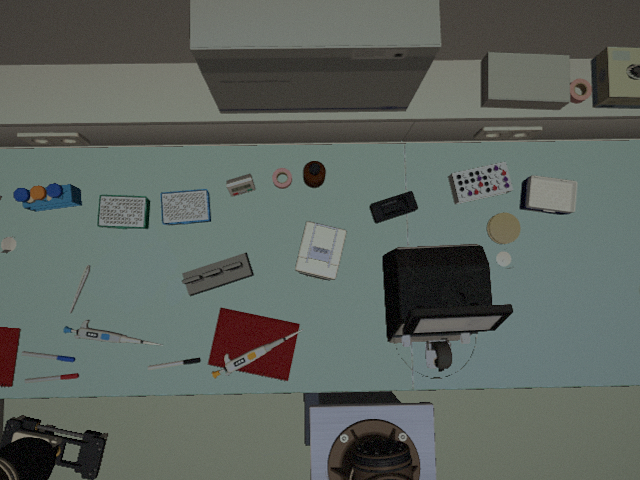

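```bash
python3 - <<'E'
import numpy as np,cv2
np.set_printoptions(precision=4,suppress=True)
def cloud(im):
    z=im["z_map"];K=im["K"];v,u=np.mgrid[:480,:640]
    c=np.stack([(u-K[0,2])/K[0,0]*z,-(v-K[1,2])/K[1,1]*z,-z],-1)
    w=c@im["pose"][:3,:3].T+im["pose"][:3,3]; w[z==0]=np.nan; return w
im=dict(np.load("top.npz"));w=cloud(im)
def rect(name,x,y,zl,zh):
    m=(abs(w[...,0]-x[0])<x[1])&(abs(w[...,1]-y[0])<y[1])&(w[...,2]>zl)&(w[...,2]<zh)
    p=w[m];r=cv2.minAreaRect(p[:,:2].astype(np.float32));print(name,len(p),r,"z",np.median(p[:,2]))
rect("phot",(.545,.11),(.135,.12),.07,.13)
rect("ridge",(.545,.11),(.135,.12),.099,.13)
rect("stand",(.49,.09),(.387,.13),.015,.045)
for n,x,y in [("h1",.506,.342),("h2",.491,.39),("h3",.477,.438)]: rect(n,(x,.02),(y,.024),.08,.13)
rect("bottle",(.73,.05),(.15,.05),.03,.2)
rect("timer",(.715,.06),(.335,.05),.03,.2)
rect("tape",(.734,.04),(.232,.04),.012,.2)
rect("spectro",(.45,.25),(-.15,.15),.05,.5)
# wall/shelf
print("col",[(v,w[v,300]) for v in (60,90,108,115,125,135,145)])
s=dict(np.load("scene.npz"))["color"]
a=cv2.resize(s[255:375,245:345],None,fx=5,fy=5,interpolation=cv2.INTER_CUBIC)
t=cv2.resize(im["color"][215:290,290:355],None,fx=7,fy=7,interpolation=cv2.INTER_CUBIC)[:600,:280*2]
b=np.zeros((600,800,3),np.uint8);b[:,:500]=a;t=cv2.resize(im["color"][215:290,290:355],(300,346),interpolation=cv2.INTER_CUBIC);b[:346,500:]=t
cv2.imwrite("pics/c.png",b)
E
```

```text
phot 2196 ((0.5422160625457764, 0.12645229697227478), (0.10407897084951401, 0.1320505142211914), 75.78534698486328) z 0.08948692119316093
ridge 88 ((0.5586658716201782, 0.1227460503578186), (0.056930117309093475, 0.09035346657037735), 76.12446594238281) z 0.10268088979475831
stand 1210 ((0.4924388825893402, 0.39220356941223145), (0.058594319969415665, 0.16905853152275085), 17.031349182128906) z 0.030312551668929322
h1 97 ((0.5073605179786682, 0.34187808632850647), (0.011068069376051426, 0.04387716203927994), 15.741758346557617) z 0.10917976660833073
h2 100 ((0.4925362765789032, 0.39163967967033386), (0.01131951529532671, 0.04440617188811302), 17.244291305541992) z 0.1092371205213658
h3 103 ((0.4769488573074341, 0.4405440092086792), (0.010387745685875416, 0.04316866025328636), 17.88089942932129) z 0.10938509583102851
bottle 472 ((0.7433074712753296, 0.13738925755023956), (0.05696217715740204, 0.056442130357027054), 0.6974427103996277) z 0.08581854133924505
timer 323 ((0.7238817811012268, 0.3306642770767212), (0.03563416749238968, 0.06885915994644165), 20.713077545166016) z 0.05569360826242975
tape 242 ((0.7421943545341492, 0.22211995720863342), (0.05017982795834541, 0.051490265876054764), 88.29515075683594) z 0.021615388997514473
spectro 10883 ((0.4745420217514038, -0.14569760859012604), (0.23571686446666718, 0.48205456137657166), 81.21480560302734) z 0.23432200938029712
col [(60, array([0.8541, 0.1665, 0.4814])), (90, array([0.8556, 0.1681, 0.3365])), (108, array([0.8555, 0.1692, 0.2297])), (115, array([0.8481, 0.1696, 0.2037])), (125, array([0.8384, 0.1703, 0.1602])), (135, array([0.8412, 0.1712, 0.0703])), (145, array([ 0.8354,  0.1721, -0.0014]))]
```

View pics/c.png

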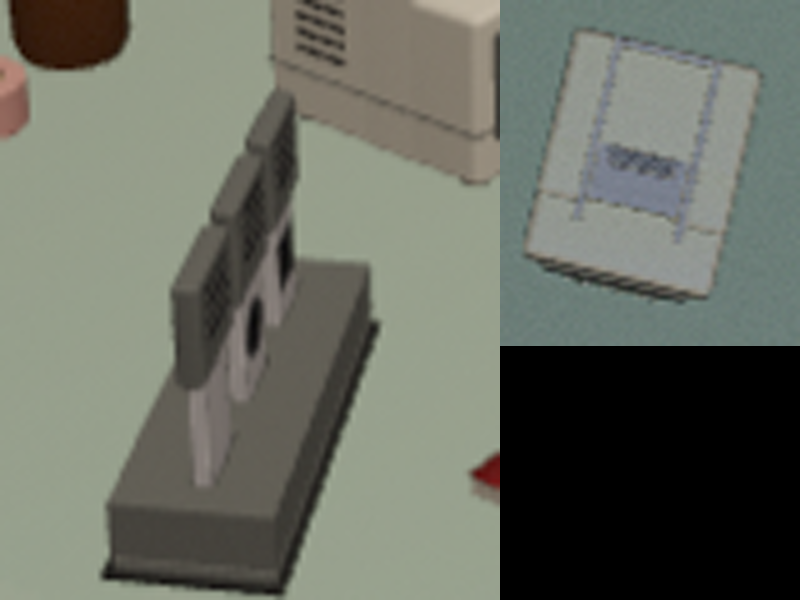

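The crop shows the blank plate nearest, at crop (205,430). The round window is in the middle plate, at crop (250,325), and the square is furthest, at crop (285,255). So the round plate is the middle one, near (0.4925, 0.3917), and the networks agree. The shutter is closed with its ridge visible, and the photometer's yaw is about -14°. Next I'll move in for close wrist views.

```bash
cat >> h.py <<'E'
np.set_printoptions(precision=4,suppress=True)
def att(a):  # tool down, y axis at world yaw a (deg)
    a=np.radians(a);y=np.array([np.cos(a),np.sin(a),0]);z=np.array([0,0,-1.]);
    return R.from_matrix(np.stack([np.cross(y,z),y,z],1)).as_rotvec()
def rect(w,name,x,y,r,zl,zh):
    m=(np.hypot(w[...,0]-x,w[...,1]-y)<r)&(w[...,2]>zl)&(w[...,2]<zh)
    p=w[m]
    if len(p)<5: print(name,"none");return
    q=cv2.minAreaRect(p[:,:2].astype(np.float32));print(name,len(p),np.array(q[0]),np.array(q[1]),q[2],"z",np.median(p[:,2]))
E
python3 - <<'E'
from h import *
for k,(p,a) in {"stand":([.485,.39,.25],197),"port":([.52,.13,.25],166)}.items():
    bot.reach(p,att(a))
    im=optics.get_image("wrist");np.savez(f"w_{k}.npz",**im);cv2.imwrite(f"pics/w_{k}.png",im["color"])
    s=readout.state();print(k,s["time_s"],s["eef_pos"],s["joint_positions"],im["pose"][:3,3])
    w=cloud(im)
    if k=="stand":
        rect(w,"stand",.4924,.392,.15,.02,.04)
        for x,y in [(.507,.342),(.4925,.3917),(.477,.4405)]: rect(w,"head",x,y,.028,.09,.13)
        for n in ["round_plate_mid","square_plate_mid","blank_plate_mid"]:
            for d in nets.find_in(n,"wrist")[:2]: print(n,d["score"],world(d["xyz"],im))
    else:
        rect(w,"phot",.542,.1265,.11,.083,.12)
        rect(w,"ridge",.54,.126,.028,.0985,.13)
        for n in ["shutter_ridge","photometer"]:
            for d in nets.find_in(n,"wrist")[:2]: print(n,d["score"],world(d["xyz"],im))
a=np.hstack([cv2.resize(cv2.imread(f"pics/w_{k}.png"),(400,300)) for k in ("stand","port")]);cv2.imwrite("pics/w2.png",a)
E
```

```text
stand 2.7333 [0.4844 0.391  0.2499] [ 0.9922  0.2675 -0.0965 -0.0001 -1.2068 -0.6936] [0.5054 0.3206 0.3938]
stand 9532 [0.5489 0.4095] [0.1771 0.1683] 17.130504608154297 z 0.029811110813352804
head 972 [0.5072 0.3419] [0.0106 0.0429] 16.765708923339844 z 0.10937798439925403
head 880 [0.4921 0.3913] [0.0105 0.0435] 16.799638748168945 z 0.10940171996055378
head 815 [0.4769 0.4409] [0.0102 0.0436] 16.93603515625 z 0.10933360269950293
round_plate_mid 0.97 [0.4931 0.3865 0.1086]
square_plate_mid 0.88 [0.507  0.3441 0.1107]
blank_plate_mid 0.64 [0.4779 0.4378 0.1115]
port 3.9583 [0.5203 0.1312 0.25  ] [ 0.6125  0.1242 -0.2786 -0.     -1.1677 -0.855 ] [0.5018 0.0595 0.394 ]
phot 20397 [0.5447 0.1251] [0.104  0.1253] 75.66254425048828 z 0.08962128021423438
ridge 635 [0.5425 0.1252] [0.0354 0.01  ] 76.10648345947266 z 0.10387369787881523
shutter_ridge 0.95 [0.5333 0.1252 0.094 ]
photometer 0.83 [0.5391 0.1179 0.0911]
```

View pics/w2.png

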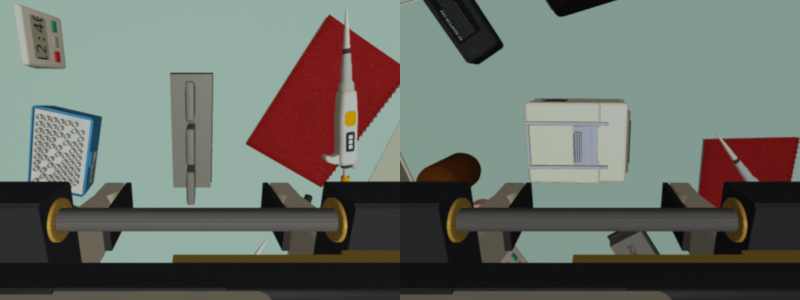

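Left half: the three plate heads are in a row at about (190,100), (190,145) and (190,190). Right half: the photometer with its closed shutter is at about (580,145). The ridge and body measurements agree, putting the port at about (0.534, 0.1276) with yaw -14.1°. Now I'll push the shutter open.

```bash
cat >> h.py <<'E'
YAW=-14.1; c,s_=np.cos(np.radians(YAW)),np.sin(np.radians(YAW))
PORT=np.array([.5339,.1276])
def ph(x,y,z): return [PORT[0]+c*x-s_*y, PORT[1]+s_*x+c*y, z]
def local(p): d=np.array(p[:2])-PORT; return np.array([c*d[0]+s_*d[1],-s_*d[0]+c*d[1],p[2]])
E
python3 - <<'E'
from h import *
A=att(180+YAW)
fingers.gripper_close(20)
bot.reach(ph(-.028,0,.16),A)
print(local(readout.state()["eef_pos"]))
print(bot.move_linear(ph(-.028,0,.111),v=.1,until_force=8))
s=readout.state();print(s["time_s"],s["width"],local(s["eef_pos"]),s["ft_force"])
hit=bot.move_linear(ph(.045,0,.111),v=.05,until_force=8)
s=readout.state();print(hit,s["time_s"],local(s["eef_pos"]),s["ft_force"])
E
```

```text
[-0.0275  0.0001  0.1606]
False
6.575 0.0005602915538298353 [-0.0273  0.0005  0.112 ] [-0.8444  0.5092 -0.0031]
True 7.6667 [ 0.0305 -0.0007  0.11  ] [-2.698   2.0619  1.4037]
```

```bash
python3 - <<'E'
from h import *
A=att(180+YAW)
bot.move_linear(ph(.02,0,.111),v=.1)
bot.move_linear(ph(-.02,0,.22),v=.2)
fingers.release()
im=optics.get_image("wrist");np.savez("w_open.npz",**im);w=cloud(im)
s=readout.state();print(s["time_s"],local(s["eef_pos"]),s["ft_force"])
rect(w,"phot",.5447,.1251,.11,.083,.12)
q=ph(.051,0,0);rect(w,"ridge",q[0],q[1],.022,.0985,.13)
m=(np.hypot(w[...,0]-PORT[0],w[...,1]-PORT[1])<.022)&(w[...,2]<.080)
p=w[m];l=np.array([local(t) for t in p]);print("slot",len(p),l.min(0) if len(p) else 0,l.max(0) if len(p) else 0)
# rectified top view of the port plane: 0.25 mm/px
g=np.array([[pix(ph(x,y,.09),im) for x in np.arange(-.03,.08,.00025)] for y in np.arange(-.035,.035,.00025)],np.float32)
cv2.imwrite("pics/port.png",cv2.resize(cv2.remap(im["color"],g[...,0],g[...,1],cv2.INTER_CUBIC),None,fx=1.8,fy=1.8))
E
```

```text
10.1417 [-0.02 -0.    0.22] [0.0024 0.6414 0.1597]
phot 23817 [0.5445 0.1246] [0.1027 0.1256] 75.47398376464844 z 0.08959669602169135
ridge 832 [0.5829 0.1152] [0.0359 0.0103] 75.33738708496094 z 0.10377585551501672
slot 390 [-0.0027 -0.0135  0.0295] [0.0076 0.0218 0.0796]
```

View pics/port.png

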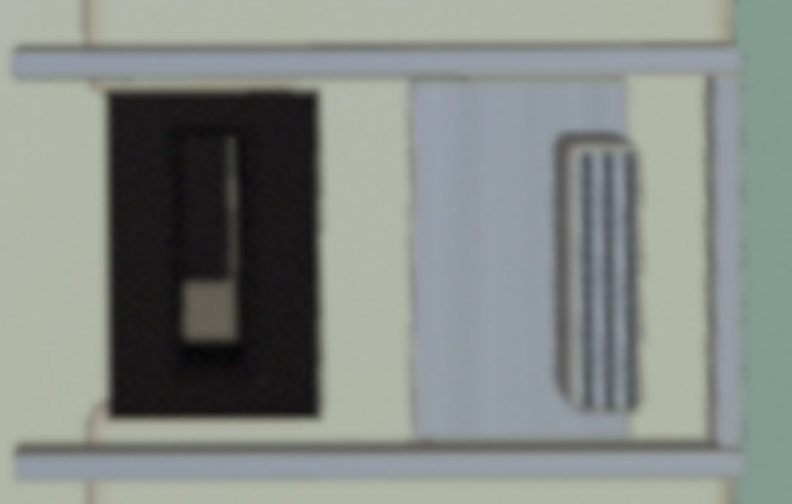

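The rectified view at 7.2 px/mm shows three things:
- **Shutter:** it spans px 412–628, which is 27–57 mm, so it is fully open.
- **Port:** the black surround is centred at px (214,253), within 0.3 mm of my estimate.
- **Slot:** it is clear.

Next I'll grasp the round plate.

```bash
python3 - <<'E'
from h import *
P=np.array([.4921,.3913]);A=att(180+16.8)
bot.reach([*P,.2],A)
bot.move_linear([*P,.091],v=.12,until_force=8)
bot.hold(.2);s=readout.state();print(s["time_s"],s["eef_pos"],s["ft_force"])
fingers.gripper_close(40)
s=readout.state();print(s["time_s"],s["eef_pos"],s["width"],s["gripper_force"],s["ft_force"])
bot.move_linear([*P,.215],v=.12)
s=readout.state();print(s["time_s"],s["eef_pos"],s["width"],s["ft_force"])
bot.reach(ph(0,0,.215),att(180+YAW));bot.hold(.3)
im=optics.get_image("wrist");np.savez("w_held.npz",**im)
s=readout.state();print(s["time_s"],local(s["eef_pos"]),s["width"],s["ft_force"],R.from_rotvec(s["tcp_rot"]).as_matrix()[:,1:])
w=cloud(im);w=w[np.isfinite(w[...,0])]
l=(w-np.r_[PORT,0])@np.array([[c,-s_,0],[s_,c,0],[0,0,1]])
for z0,z1 in [(.13,.14),(.14,.15),(.15,.16),(.16,.17),(.17,.18),(.18,.19),(.195,.205),(.215,.225)]:
    q=l[(l[:,2]>z0)&(l[:,2]<z1)&(abs(l[:,0])<.02)&(abs(l[:,1])<.035)]
    if len(q): print(z0,len(q),np.percentile(q[:,:2],[2,50,98],axis=0).ravel())
cv2.imwrite("pics/held.png",im["color"])
E
```

```text
12.4167 [0.4923 0.3916 0.0918] [-1.0635  0.4086  0.6951]
13.6167 [0.4921 0.3913 0.091 ] 0.009689511874942418 39.9981951713562 [-0.2085 -1.1052  0.7418]
14.8 [0.4917 0.3909 0.2141] 0.009607753248564822 [-0.3556  0.1616 -0.4539]
16.1917 [-0.0002  0.0007  0.2148] 0.00984020705213327 [ 0.2115 -0.1704 -0.6229] [[-0.9702 -0.0003]
 [ 0.2424 -0.0002]
 [ 0.0002 -1.    ]]
0.13 29 [-0.0034 -0.0144 -0.0005 -0.0141  0.0017 -0.0137]
0.14 55 [-0.0038 -0.0144 -0.0011 -0.014   0.0017 -0.0135]
0.15 61 [-0.0037 -0.0144 -0.0006 -0.014   0.0021 -0.0135]
0.16 69 [-0.0036 -0.0145 -0.0011 -0.0141  0.0019 -0.0137]
0.17 23 [-0.0033 -0.0144 -0.0006 -0.014   0.0018 -0.0138]
0.195 234 [-0.013  -0.0214 -0.0008 -0.0207  0.0118 -0.0084]
0.215 873 [-0.0138 -0.0214 -0.0007 -0.0101  0.0122 -0.0053]
```

View pics/held.png

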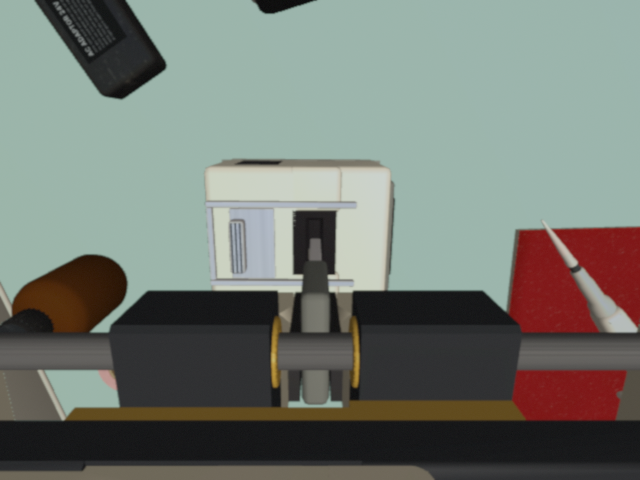

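The plate is held squarely over the port. Its blade edge is at about px (315,245) and the slot at (315,230). I'll correct the residual offset and insert with force monitoring.

```bash
python3 - <<'E'
from h import *
T=np.array([.0003,.0002])
def st(m):
    s=readout.state();e=local(s["eef_pos"]);f=s["ft_force"];print(m,round(s["time_s"],2),e,np.array(f),s["width"]);return e
cmd=T.copy()
bot.move_linear(ph(*cmd,.185),v=.06);bot.hold(.2);e=st("above")
cmd=cmd+(T-e[:2]);bot.move_linear(ph(*cmd,.180),v=.05);bot.hold(.2);st("corr")
print(bot.move_linear(ph(*cmd,.134),v=.04,until_force=7));st("in")
E
```

```text
above 17.04 [0.0005 0.0003 0.1854] [-0.7619  0.2748 -1.2014] 0.009921864834279943
corr 17.49 [0.0002 0.0001 0.1801] [ 0.0998 -0.3214  0.0972] 0.009817361626103598
False
in 18.79 [0.0003 0.0002 0.1343] [-0.5147  0.6359 -0.5286] 0.009865059801574814
```

```bash
python3 - <<'E'
from h import *
def st(m):
    s=readout.state();print(m,round(s["time_s"],2),local(s["eef_pos"]),np.array(s["ft_force"]),s["width"],s["gripper_force"])
for z in (.122,.115): print(bot.move_linear(ph(.0002,.0001,z),v=.03,until_force=14));st(z)
print(bot.move_linear(ph(.0002,.0001,.104),v=.015,until_force=14));st("press")
bot.hold(1);st("hold")
im=optics.get_image("wrist");np.savez("w_home.npz",**im)
w=cloud(im);w=w[np.isfinite(w[...,0])]
l=(w-np.r_[PORT,0])@np.array([[c,-s_,0],[s_,c,0],[0,0,1]])
q=l[(abs(l[:,0])<.004)&(l[:,1]>-.0235)&(l[:,1]<-.0)&(l[:,2]>.085)&(l[:,2]<.16)]
print("head top",np.percentile(q[:,2],[50,90,98]))
cv2.imwrite("pics/home.png",cv2.resize(im["color"][150:420,160:480],None,fx=2,fy=2))
im=optics.get_image("scene");cv2.imwrite("pics/home_s.png",cv2.resize(im["color"][200:390,200:420],None,fx=3,fy=3))
E
```

```text
False
0.122 19.34 [0.0005 0.0004 0.1222] [0.3644 0.9907 3.0324] 0.009729548356152529 39.99793767929077
False
0.115 19.73 [0.0005 0.0003 0.115 ] [1.4061 0.489  3.4238] 0.009746176328543387 39.99775171279907
True
press 20.17 [0.0005 0.0004 0.1109] [-0.2522 -0.0084  4.9618] 0.009846509446423521 40.00056803226471
hold 21.17 [0.0005 0.0004 0.1109] [-1.7582 -0.5467  4.0157] 0.00967649459229221 40.00080227851868
head top [0.1284 0.1302 0.1308]
```

View pics/home.png

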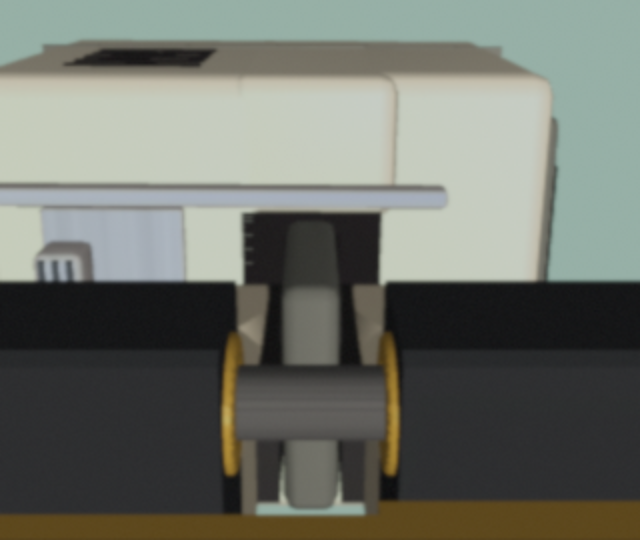

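View pics/home_s.png

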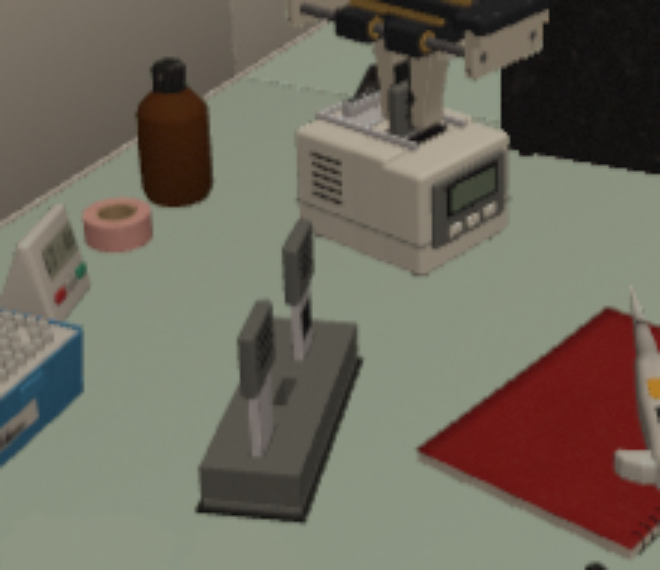

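The plate is seated (TCP 0.1109 against 0.111 predicted, head top at 0.130), and the other plates, bottle, tape and timer haven't moved. The residual force is only about the spring's, so I'll add a small steady downward push before handing in.

```bash
python3 - <<'E'
from h import *
def fz():
    return np.mean([(bot.hold(.05),readout.state()["ft_force"][2])[1] for _ in range(5)])
z=readout.state()["eef_pos"][2]
for i in range(8):
    z-=.0004;bot.move_linear(ph(.0002,.0001,z),v=.01);bot.hold(.15)
    f=fz();print(round(z,4),local(readout.state()["eef_pos"]),f)
    if f>13: break
bot.hold(.7);s=readout.state();print(s["time_s"],local(s["eef_pos"]),s["ft_force"],s["width"])
E
```

```text
0.1105 [0.0004 0.0002 0.1109] 8.12137382125457
0.1101 [0.0004 0.0003 0.1109] 11.388248017577908
0.1097 [0.0004 0.0003 0.1109] 14.970126270441359
23.9833 [0.0004 0.0003 0.1109] [-2.7083  0.1735 13.5584] 0.009486246920653953
```

The TCP stays at 0.1109 while the force rises to about 14 N, so the plate is hard on the rim.

```bash
python3 -c "
from cell import bot
print(bot.sign_off())"
```

```text
the job is handed in; nothing more can be done
None
```

The job is handed in, with no verdict returned: the shutter is fully open, and the round-window plate is held down in the port, shoulders on the rim, with about 14 N; nothing else looked moved, and it took about 24 s of the 61 s allowed.

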